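# Clamp a board in the drilling jig

## Task

Get the walnut board ready for drilling: with your fingertips push it along the channel of the plywood jig in front of you until its end butts against the dark stop block, then push that jig's red clamp lever over centre so that it snaps across and its rubber foot holds the board down. Slide the board, do not pick it up; leave the loose things lying round the jig alone, and finish clear of everything.

Things in the scene. Friction and masses are not known exactly. Their poses are not given: they have to be found in the camera images.
- jig: Jig fixed to the table, plywood base 18 mm thick. Origin on the table below the channel's centre line; base x -97 to 53, y -150 to 135 mm; clamp on its -x side. y runs along the 54 mm wide channel to the stop; the -y end is open. 12 mm high rails: +x side (x 27 to 46) y -105 to 100 mm, -x side (x -46 to -27) y -105 to 5 mm. x axis points away from the robot, within 0.35 rad.
- stop_face (a point): Centre of the face of the dark wooden stop block (92 x 26 x 20 mm, top 38 mm above the table) that closes the +y end of the channel, 29 mm above the table. Axes as the jig's: the board comes from -y.
- board_front_end (a point): Centre of the end face that is to butt against the stop. The board is loose, dark brown, 150 mm long (its y), 50 wide, 22 thick, lying in the channel on the base (underside 18, top 40 mm above the table), this end 30 to 70 mm short of the stop.
- board_back_end (a point): Centre of the opposite end face of the board, half-way up, 29 mm above the table: the end face to push on, towards the jig's +y.
- clamp_lever (a joint): Lever angle, rad: 0 released (handle leans 0.5 rad to the jig's -x, arm raised), 0.5 dead centre (handle upright), 1.0 clamped on the board (handle leans to +x, arm level), 1.12 end stop, no board. Grows as the handle goes to the jig's +x. An over-centre spring drives it away from 0.5 either way: about 6 N at the handle tip starts it, less nearer 0.5; past it it runs on by itself in about 0.5 s.
- lever_tip (a point): Very end of the red handle, a round bar 18 mm across for its outer 57 mm and 11 mm below, 90 mm from pivot to tip; tip about 141 mm above the table when released or clamped, 152 mm when upright. Moves with the lever; the point's axes do not lie along the handle.
- lever_pivot (a point): Pivot of the lever, 62 mm above the table, between two steel cheeks (overall 23 mm along y), at x -60, y 60 mm of the jig. The pivot axis is the jig's y.
- clamp_foot: Black rubber foot (18 mm across), which gives about 1 mm, on its spindle at the end of the clamp arm, 60 mm from the pivot; with the lever clamped it stands on the middle of the board's width, 40 mm from the stop face. Origin at the middle of the 9 mm thick foot.
- walnut_board: The whole walnut board (see board_front_end); origin at the centre of its underside, y along its length.
- bolt: Loose grey M16 bolt with nut, 75 mm long, 27 mm thick, lying on the table on the robot's side of the jig. Leave alone.
- black_tape: Loose roll of black tape, 58 mm across, 19 mm high, on the table behind the jig. Leave alone.
- wedge_block: Loose small wooden block, 40 x 70 x 22 mm, on the table behind the jig. Leave alone.
- blue_screwdriver: Loose screwdriver with a blue handle, 175 mm long, 30 mm thick, on the table on the robot's side of the jig. Leave alone.
There are look-alikes about, which are no part of the job. Leave any turquoise look-alike of the walnut_board alone.

How it is judged:
On the way, in this order (a step that is already met when the one before it is completed fails the run):
1. the board's end is against the stop (within 5 mm) while the clamp is still released (y of board_front_end in the frame of stop_face above -0.005 m and value of joint clamp_lever below 0.3 rad), for 0.2 s.
2. the lever has snapped over and the foot presses on the board (y of board_front_end in the frame of stop_face above -0.005 m and value of joint clamp_lever above 0.92 rad and contact force between clamp_foot and walnut_board above 2 N), for 0.2 s.
At the end, for the whole second after the job is handed in: The board lies flat in the channel with its end within 5 mm of the stop, the lever is snapped over (0.92 to 1.06 rad) and its foot alone presses the board with more than 2 N, all at rest (all of step 2 and value of joint clamp_lever below 1.06 rad and linear speed of walnut_board below 0.01 m/s and height (world z) of walnut_board below 0.023 m and angle between walnut_board's own z axis and vertical below 0.05 rad); the robot touches nothing.
It fails at once if the board is lifted or tipped up (more than 10 mm off the base, or 0.15 rad) (height (world z) of walnut_board above 0.028 m or angle between walnut_board's own z axis and vertical above 0.15 rad).
It fails at once if the bolt is moved more than 30 mm (distance of bolt from where it was at the start of the episode above 0.03 m).
It fails at once if the roll of black tape is moved more than 30 mm (distance of black_tape from where it was at the start of the episode above 0.03 m).
It fails at once if the small wooden block is moved more than 30 mm (distance of wedge_block from where it was at the start of the episode above 0.03 m).
It fails at once if the blue screwdriver is moved more than 30 mm (distance of blue_screwdriver from where it was at the start of the episode above 0.03 m).
It also fails if it takes over 43 s, if anything falls off the work surface, if the arm or the gripper's body presses on something with over 40 N, if the wrist force passes 120 N, or if a joint passes its speed limit or range.

## Robot

A 6-joint arm with a two-finger parallel gripper is mounted at the origin on a cart in front of the work surface, level with it; the furniture and walls round the work are solid. World frame = base frame: x ahead of the robot, y to its left, z up, the work surface at z = 0. Lengths are in m, angles in rad, forces in N, time in s.
With the tool pointing down it reaches from about 0.3 to 0.75 m from the base axis. Payload 8.5 kg.
Tool frame: the origin (TCP) lies midway between the tips of the shut fingers; the grasp point (between the pads) lies 19 mm behind it (manip.pinch_z is the distance from the TCP to the grasp point, in m); x points along the fingers, y is the direction in which the jaws open and shut, and the axes are right-handed (so a half turn about x gives the same grasp; the last joint's range is limited). The gripper opens to 85 mm and grips with 20 to 120 N. Pads are 22 mm wide; open, the fingers measure 114 mm over their backs; the gripper's body (76 mm by 85 mm) begins 54 mm behind the grasp point. The pads swing forward as they close: fully open they stand 13 mm farther back than shut.
Start: joints at [0.914, 0.381, 1.297, -0, 1.464, -0.215], TCP at [0.235, 0.497, 0.231] pointing down, gripper open.
Joint ranges: [-3.11, 3.11], [-0.89, 2.33], [0.22, 2.48], [-1.42, 4.56], [0.17, 2.85], [-2.88, 2.88]. Speed limits (rad/s): [2.39, 2.39, 3.14, 3.14, 3.14, 3.14].

## Interface

Orientations are given as [roll, pitch, yaw] about the fixed x, y, z axes, in that order (R = Rz(yaw) Ry(pitch) Rx(roll)).
In Python, from plant import manip gives the robot as it stands.
- The arm moves only by the shell command python3 -m creep 'ROWS'. ROWS is JSON, one flat list of numbers, 7 for each row, row after row: the finger opening in mm, from 0 to 85.4, then the shift along the world's x, y, z in units of 30 mm (1.0 is 30 mm), then the turn, a rotation vector about the world's x, y, z in units of 5 degrees (1.0 is 5 degrees). A call has 1 to 8 rows; each row shifts and turns the commanded pose from where the row before left it; what a row does not reach is not made up. A row lasts 1/10 s, in which the tool goes at most 50 mm and 8.59 degrees, less where a joint would pass 70% of its speed; a pose out of reach is approached as far as the arm can. A call is refused whole if a number of a shift passes 1 or a number of a turn 1, either way. A call with a gripper value outside its range is refused whole. The fingers move at their own pace and stop on an object; the grip force is fixed at half the most. Time passes only in rows, so rows that do not move let the fingers close. It gives the time, the measured TCP pose, the force and the opening at its end, in the units of the state.
- manip.state(): the state, without advancing time (a new reading comes with each control period).
- manip.grab_frame(name): name is "side" or "top" or "wrist"; returns a dict with "image" (384x512x3 uint8, red, green, blue), "camera_matrix" (3x3 intrinsics, pixels), "R" (3x3) and "t" (3): a world point X has camera coordinates R X + t. Camera axes: x right, y down, z forward; pixel columns grow to the right and rows downward; lengths in m; the calibration is good to about 2 mm. A picture is of the moment at which its call begins. There is no depth.
- manip.job_done(): hands the job in, once; it reports no verdict.
The state is a dict: "time_s": time; "qpos": joint angles; "qd": joint speeds; "joint_torque": joint torques, N m; "eef_pos": TCP position; "eef_rot": TCP orientation; "wrist_force": force on the tool from outside, world axes, zero at the start; "wrist_torque": the same for the moment, N m; "gripper_width": opening from 0.0 (shut) to 1.0 (fully open).
Only numpy, scipy, OpenCV 4.12 (cv2) and the standard library are available. Lean on these libraries where they do the work, as an engineer would, in place of code of your own. Each camera call takes 0.05 s, during which the arm holds its last target. There are 200 camera calls.

## Working session

There is one attempt and no reset: what is moved stays moved. The work goes in short steps, Python scripts to look and compute and a shell command to move; the robot and the scene stay as the last step left them, time stands still between calls to the robot, and variables do not carry over. Pictures are saved under pics/ and viewed, about 8 in all and at most 12, crops included, and the job is handed in when it is done.

```bash
mkdir -p pics
cat > h.py <<'E'
from plant import manip
import numpy as np, cv2, json
def snap(cam,fn):
    f=manip.grab_frame(cam); cv2.imwrite('pics/'+fn+'.png',cv2.cvtColor(f['image'],cv2.COLOR_RGB2BGR))
    np.savez('pics/'+fn+'.npz',**{k:np.array(f[k]) for k in('image','camera_matrix','R','t')}); return f
def ray(fn,uv,z):
    f=np.load('pics/'+fn+'.npz'); K,R,t=f['camera_matrix'],f['R'],f['t']
    d=R.T@np.linalg.inv(K)@np.array([uv[0],uv[1],1.]); c=-R.T@t
    return c+d*(z-c[2])/d[2]
def proj(fn,X):
    f=np.load('pics/'+fn+'.npz'); p=f['camera_matrix']@(f['R']@np.array(X)+f['t']); return p[:2]/p[2]
E
python3 - <<'E'
from h import *
a=snap('top','t1')['image'];b=snap('side','s1')['image']
for n in('t1','s1'):
    i=cv2.imread(f'pics/{n}.png'); cv2.imwrite(f'pics/{n}b.png',cv2.resize(i,(800,600),interpolation=cv2.INTER_CUBIC))
s=manip.state(); print(s['time_s'],s['eef_pos'],s['eef_rot'],manip.pinch_z)
E
```

```text
0.1 [0.23498915 0.49697498 0.23077809] [-1.79801657  1.56948083 -2.23982761] 0.0187
```

View pics/t1b.png

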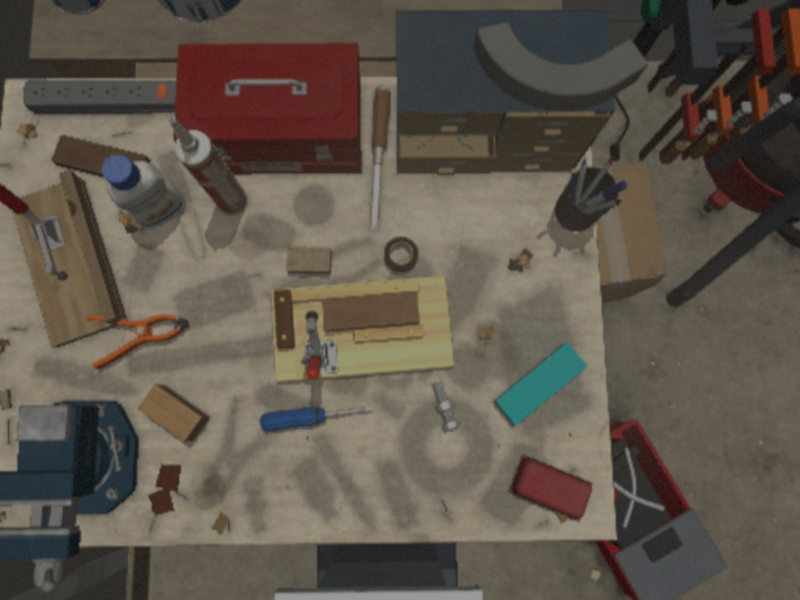

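View pics/s1b.png

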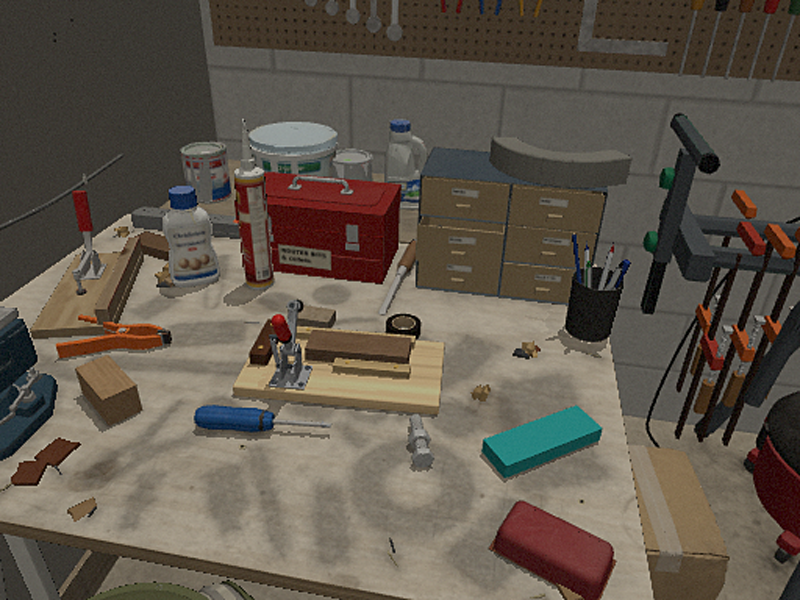

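The top view shows the plywood jig with its corners at about (273,290), (445,278), (453,367) and (276,382). The stop is at (284,320), the board spans x 323–419, the clamp is at (315,345) with its red tip at (313,370), the bolt is at (445,405) and the screwdriver at (315,417). The side view agrees: the lever is released and leans toward the robot.

Run:
```python
from h import *
S=512/800
R=lambda u,v,z:ray('t1',((u+.5)*S-.5,(v+.5)*S-.5),z)
C=[R(273,290,.018),R(445,278,.018),R(453,367,.018),R(276,382,.018)]
J=[(53,135),(53,-150),(-97,-150),(-97,135)]
A=np.array(J)/1e3;P=np.array(C)[:,:2]
print(P.round(4))
a=A-A.mean(0);p=P-P.mean(0)
th=np.arctan2((a[:,0]*p[:,1]-a[:,1]*p[:,0]).sum(),(a*p).sum()); Rm=np.array([[np.cos(th),-np.sin(th)],[np.sin(th),np.cos(th)]])
o=P.mean(0)-Rm@A.mean(0)
print('yaw',th,'o',o,'res',(P-(A@Rm.T+o)).round(4).tolist())
for n,u,v,z in[('tip',313,370,.138),('bk',418.5,310,.04),('bf',324,314,.04),('stop',293,318,.038),('bolt1',437,384,.013),('bolt2',450,428,.013),('sd',371,409,.01)]:
    X=R(u,v,z); print(n,X.round(4),'jig',(Rm.T@(X[:2]-o)).round(4))
for cam in('t1','s1'):
  f=np.load(f'pics/{cam}.npz'); print(cam,'cam',-f['R'].T@f['t'])
np.savez('jig.npz',th=th,o=o)
tcp=manip.state()['eef_pos']; print('tcp px',proj('t1',tcp)/S, proj('s1',tcp)/S)
```

```text
[[ 0.6153  0.1661]
 [ 0.6324 -0.1121]
 [ 0.4878 -0.1215]
 [ 0.4672  0.158 ]]
yaw 0.06569429414580183 o [0.57212844 0.03154115] res [[-0.0009, -0.0037], [-0.0025, 0.0025], [0.0026, 0.003], [0.0008, -0.0019]]
tip [0.4756 0.0842 0.138 ] jig [-0.0928  0.0589]
bk [ 0.5762 -0.0675  0.04  ] jig [-0.0024 -0.0991]
bf [0.5713 0.081  0.04  ] jig [0.0025 0.0494]
stop [0.5658 0.1298 0.038 ] jig [0.0002 0.0984]
bolt1 [ 0.4615 -0.0959  0.013 ] jig [-0.1187 -0.1199]
bolt2 [ 0.3927 -0.1148  0.013 ] jig [-0.1887 -0.1343]
sd [0.4236 0.0089 0.01  ] jig [-0.1497 -0.0128]
t1 cam [ 0.40319734 -0.03214301  1.02100132]
s1 cam [-0.15012256 -0.17906641  0.56913746]
tcp px [-51.19066608 571.82339439] [-227.44064466  315.31289837]
```

```bash
cat >> h.py <<'E'
from scipy.spatial.transform import Rotation as Ro
j=None
def jig():
    g=np.load('jig.npz'); th=float(g['th']); return th,g['o'],np.array([[np.cos(th),-np.sin(th)],[np.sin(th),np.cos(th)]])
def goto(x,y,z,jaw=0.):
    """shift in units of 30 mm and turn in units of 5 deg to jig point (x,y,z), tool down, jaw axis at angle jaw from jig x"""
    th,o,Rm=jig(); s=manip.state(); p=np.array([*(Rm@[x,y]+o),z])
    R0=Ro.from_euler('xyz',s['eef_rot']); best=None
    for k in(0,np.pi):
        a=th+jaw+k; ty=np.array([np.cos(a),np.sin(a),0]); tx=np.array([0,0,-1.])
        # tool x is 'along the fingers' -> down
        R1=Ro.from_matrix(np.c_[tx,ty,np.cross(tx,ty)]); d=(R1*R0.inv()).as_rotvec()
        if best is None or np.linalg.norm(d)<np.linalg.norm(best): best=d
    print('t',s['time_s'],'pos',s['eef_pos'].round(4),'q6',s['qpos'][5].round(2),'F',np.round(s['wrist_force'],1),'w',s['gripper_width'])
    print('target',p.round(4),'shift u',((p-s['eef_pos'])/.03).round(2),'turn u',np.degrees(best/5).round(2))
E
python3 - <<'E'
from h import *
print(Ro.from_euler('xyz',manip.state()['eef_rot']).as_matrix().round(2))
goto(0,-.135,.15); goto(0,-.135,.15,np.pi/2)
E
```

```text
[[-0.    0.43  0.9 ]
 [-0.    0.9  -0.43]
 [-1.   -0.   -0.  ]]
t 0.1 pos [0.235  0.497  0.2308] q6 -0.22 F [-0.   0.5 -0.6] w 1.0003050099520987
target [ 0.581  -0.1032  0.15  ] shift u [ 11.53 -20.    -2.69] turn u [ 1.000e-02 -1.000e-02 -1.218e+01]
t 0.1 pos [0.235  0.497  0.2308] q6 -0.22 F [-0.   0.5 -0.6] w 1.0003050099520987
target [ 0.581  -0.1032  0.15  ] shift u [ 11.53 -20.    -2.69] turn u [ 0.01 -0.01  5.82]
```

```bash
python3 -m creep '[0,0.58,-1,0,0,0,-0.6, 0,0.58,-1,0,0,0,-0.6, 0,0.58,-1,0,0,0,-0.6, 0,0.58,-1,0,0,0,-0.6, 0,0.58,-1,0,0,0,-0.6, 0,0.58,-1,0,0,0,-0.6, 0,0.58,-1,0,0,0,-0.6, 0,0.58,-1,0,0,0,-0.6]'
python3 -m creep '[0,0.58,-1,0,0,0,-0.6, 0,0.58,-1,0,0,0,-0.6, 0,0.58,-1,0,0,0,-0.6, 0,0.58,-1,0,0,0,-0.6, 0,0.58,-1,0,0,0,-0.6, 0,0.58,-1,0,0,0,-0.6, 0,0.58,-1,0,0,0,-0.6, 0,0.58,-1,0,0,0,-0.6]'
python3 -m creep '[0,0.58,-1,0,0,0,-0.6, 0,0.58,-1,0,0,0,-0.6, 0,0.58,-1,0,0,0,-0.6, 0,0.58,-1,0,0,0,-0.6, 0,0,0,0,0,0,0, 0,0,0,0,0,0,0]'
python3 -c "
from h import *
goto(0,-.135,.1)"
```

```text
time_s: 0.9
eef_pos: [0.3747, 0.2558, 0.2311]
eef_rot: [-1.963, 1.57, -2.826]
wrist_force: [0.0, 0.5, 0.4]
gripper_width: -0.002
time_s: 1.7
eef_pos: [0.5139, 0.0159, 0.2311]
eef_rot: [-2.135, 1.57, 2.867]
wrist_force: [-0.5, 0.6, -0.7]
gripper_width: 0.005
time_s: 2.3
eef_pos: [0.5829, -0.103, 0.2306]
eef_rot: [-2.144, 1.569, 2.649]
wrist_force: [-0.2, -0.0, 0.5]
gripper_width: -0.004
t 2.3 pos [ 0.5829 -0.103   0.2306] q6 -0.46 F [-0.2 -0.   0.5] w -0.004233452954075893
target [ 0.581  -0.1032  0.1   ] shift u [-0.06 -0.01 -4.35] turn u [-0.01 -0.02 -0.18]
```

```bash
python3 -m creep '[0,0,0,-0.9,0,0,-0.18, 0,-0.06,0,-0.9,0,0,0, 0,0,0,-0.9,0,0,0, 0,0,0,-0.9,0,0,0, 0,0,0,-0.75,0,0,0, 0,0,0,0,0,0,0]'
python3 - <<'E'
from h import *
a=snap('wrist','w1')['image'];b=snap('top','t2')['image'];c=snap('side','s2')['image']
m=np.hstack([cv2.resize(b[150:270,160:310],None,fx=2.6,fy=2.6,interpolation=cv2.INTER_CUBIC),cv2.resize(c[170:290,140:290],None,fx=2.6,fy=2.6,interpolation=cv2.INTER_CUBIC)])
m=np.vstack([m,np.zeros((280,m.shape[1],3),np.uint8)])
w=cv2.resize(a,(373,280)); m[-280:,:373]=w
cv2.imwrite('pics/m2.png',m[:,:,::-1]); print(m.shape)
goto(0,-.135,.027)
E
```

```text
time_s: 2.9
eef_pos: [0.5795, -0.1011, 0.0984]
eef_rot: [-2.034, 1.565, 2.746]
wrist_force: [-0.1, 0.5, 0.4]
gripper_width: 0.003
(592, 780, 3)
t 3.05 pos [ 0.5818 -0.1024  0.1023] q6 -0.44 F [ 0.2  0.2 -0.6] w 0.0006451004215384677
target [ 0.581  -0.1032  0.027 ] shift u [-0.03 -0.03 -2.51] turn u [ 0.01  0.02 -0.02]
```

View pics/m2.png

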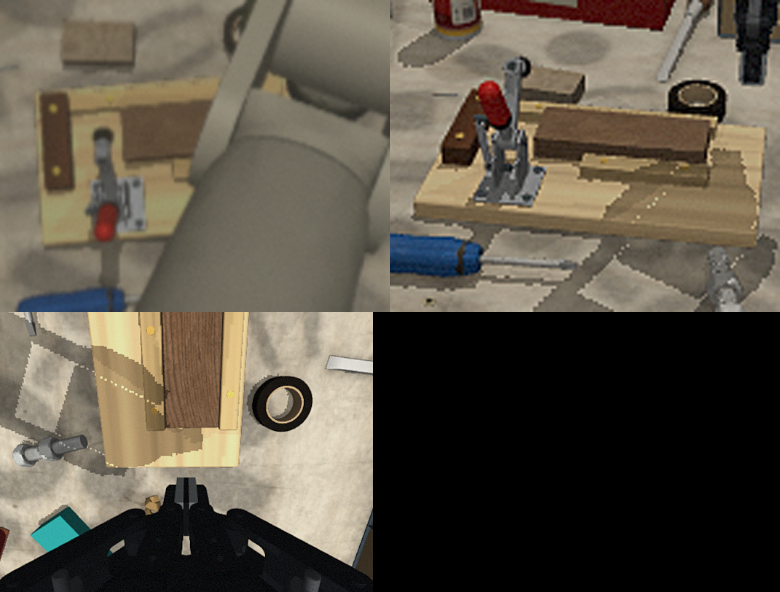

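The wrist view shows the board's back end centred in the channel at mosaic (167–214, 428), with shut fingertips at (186,480). The lever is still released.

Run:
```python
from h import *
th,o,Rm=jig();k=512/373
for n,u,v,z in[('bL',167,428,.04),('bR',214,428,.04),('railL',144,430,.03),('railR',239,430,.03),('baseL',107,466,.018),('baseR',239,466,.018)]:
    X=ray('w1',(u*k,(v-312)*k),z); print(n,X.round(4),(Rm.T@(X[:2]-o)).round(4))
```

```text
bL [ 0.5571 -0.0687  0.04  ] [-0.0216 -0.099 ]
bR [ 0.6019 -0.0656  0.04  ] [ 0.0233 -0.0989]
railL [ 0.5333 -0.0743  0.03  ] [-0.0457 -0.1031]
railR [ 0.6285 -0.0677  0.03  ] [ 0.0497 -0.1028]
baseL [ 0.4901 -0.1209  0.018 ] [-0.0919 -0.1467]
baseR [ 0.6372 -0.1105  0.018 ] [ 0.0556 -0.146 ]
```

```bash
python3 -m creep '[0,0,0,-0.8,0,0,0, 0,0,0,-0.8,0,0,0, 0,0,0,-0.6,0,0,0, 0,0,0,-0.3,0,0,0, 0,0,0,0,0,0,0, 0,0,0,0,0,0,0]'
python3 -m creep '[0,-0.02,0.3,0,0,0,0, 0,-0.02,0.3,0,0,0,0, 0,-0.02,0.3,0,0,0,0, 0,-0.02,0.3,0,0,0,0, 0,-0.02,0.3,0,0,0,0, 0,-0.01,0.2,0,0,0,0, 0,-0.01,0.2,0,0,0,0, 0,0,0,0,0,0,0]'
python3 - <<'E'
from h import *
goto(0,-.061,.027)
f=snap('side','s3')
E
```

```text
time_s: 3.65
eef_pos: [0.582, -0.103, 0.0271]
eef_rot: [1.152, 1.569, -0.352]
wrist_force: [0.5, -1.7, -0.4]
gripper_width: -0.001
time_s: 4.45
eef_pos: [0.5776, -0.045, 0.0257]
eef_rot: [-2.462, 1.57, 2.318]
wrist_force: [0.2, -0.0, -0.7]
gripper_width: 0.0
t 4.45 pos [ 0.5776 -0.045   0.0257] q6 -0.35 F [ 0.2 -0.  -0.7] w 0.0003056361539326649
target [ 0.5761 -0.0293  0.027 ] shift u [-0.05  0.52  0.04] turn u [-0.   -0.   -0.01]
```

```bash
python3 -m creep '[0,-0.01,0.1,0.03,0,0,0, 0,-0.01,0.1,0,0,0,0, 0,-0.01,0.1,0,0,0,0, 0,0,0.1,0,0,0,0, 0,0,0,0,0,0,0]'
python3 -m creep '[0,0,0.08,0,0,0,0, 0,0,0,0,0,0,0]'
python3 -m creep '[0,0,0.07,0,0,0,0, 0,0,0,0,0,0,0]'
```

```text
time_s: 5.0
eef_pos: [0.5768, -0.0334, 0.0267]
eef_rot: [-2.649, 1.571, 2.129]
wrist_force: [0.3, -0.8, 0.2]
gripper_width: 0.0
time_s: 5.2
eef_pos: [0.5768, -0.0312, 0.0267]
eef_rot: [-2.854, 1.571, 1.925]
wrist_force: [-1.0, -0.4, -0.4]
gripper_width: 0.002
time_s: 5.4
eef_pos: [0.5768, -0.0291, 0.0267]
eef_rot: [-2.617, 1.571, 2.162]
wrist_force: [0.2, -0.1, -1.4]
gripper_width: 0.002
```

```bash
for i in 1; do python3 -m creep '[0,0,0.07,0,0,0,0, 0,0,0,0,0,0,0]'; done
python3 -m creep '[0,0,0.07,0,0,0,0, 0,0,0,0,0,0,0]'
python3 - <<'E'
from h import *
a=snap('top','t4')['image'];c=snap('side','s4')['image'];w=snap('wrist','w4')['image']
m=np.hstack([cv2.resize(w,(400,300)),cv2.resize(c[180:270,140:260],(400,300),interpolation=cv2.INTER_CUBIC)])
cv2.imwrite('pics/m4.png',m[:,:,::-1])
E
```

```text
time_s: 5.6
eef_pos: [0.5772, -0.0275, 0.0268]
eef_rot: [0.6, 1.57, -0.905]
wrist_force: [1.7, -4.6, -0.7]
gripper_width: 0.001
time_s: 5.8
eef_pos: [0.578, -0.0273, 0.0273]
eef_rot: [0.562, 1.566, -0.942]
wrist_force: [2.0, -11.6, 1.1]
gripper_width: 0.004
```

View pics/m4.png

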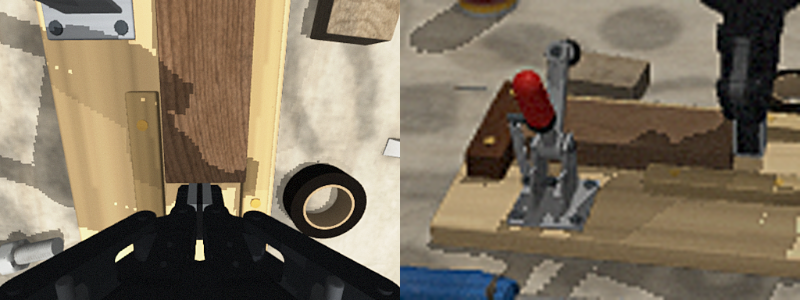

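The board has stalled at 11.6 N, and the side crop shows it flush with the stop at (590,130) while the lever is still released. The next step is to back off, lift and go to the robot's side of the lever.

```bash
python3 -m creep '[0,0.02,-0.4,0,0,0,0, 0,0.02,-0.4,0,0,0,0, 0,0,0,0.9,0,0,0, 0,0,0,1,0,0,0, 0,0,0,1,0,0,0, 0,0,0,1,0,0,0, 0,0,0,1,0,0,0, 0,0,0,1,0,0,0]'
python3 -m creep '[0,0,0,1,0,0,0, 0,0,0,0,0,0,0]'
python3 - <<'E'
from h import *
th,o,Rm=jig(); o=o+Rm@[.002,.0015]; np.savez('jig.npz',th=th,o=o)
goto(-.155,.06,.128)
E
```

```text
time_s: 6.75
eef_pos: [0.5777, -0.0495, 0.2049]
eef_rot: [-2.517, 1.57, 2.261]
wrist_force: [0.3, 0.1, 0.3]
gripper_width: 0.003
time_s: 6.95
eef_pos: [0.5792, -0.0498, 0.2378]
eef_rot: [1.286, 1.564, -0.218]
wrist_force: [-0.4, 0.5, 0.3]
gripper_width: 0.005
t 6.95 pos [ 0.5792 -0.0498  0.2378] q6 -0.36 F [-0.4  0.5  0.3] w 0.004984819640525103
target [0.4154 0.0829 0.128 ] shift u [-5.46  4.42 -3.66] turn u [ 0.02  0.08 -0.  ]
```

```bash
python3 -m creep '[0,-0.9,0.72,0,0,0,0, 0,-0.9,0.74,0,0,0,0, 0,-0.9,0.74,0,0,0,0, 0,-0.9,0.74,0,0,0,0, 0,-0.9,0.74,0,0,0,0, 0,-0.96,0.74,0,0,0,0, 0,0,0,-0.9,0,0,0, 0,0,0,-0.9,0,0,0]'
python3 -m creep '[0,0,0,-0.9,0,0,0, 0,0,0,-0.9,0,0,0, 0,0,0,0,0,0,0, 0,0,0,0,0,0,0]'
python3 - <<'E'
from h import *
goto(-.155,.06,.128); goto(-.075,.06,.128)
c=snap('side','s5')['image'];w=snap('wrist','w5')['image']
m=np.hstack([cv2.resize(w,(400,300)),cv2.resize(c[150:270,120:280],(400,300),interpolation=cv2.INTER_CUBIC)])
cv2.imwrite('pics/m5.png',m[:,:,::-1])
E
```

```text
time_s: 7.75
eef_pos: [0.4135, 0.0839, 0.1791]
eef_rot: [1.789, 1.57, 0.286]
wrist_force: [1.0, 0.0, -0.2]
gripper_width: -0.002
time_s: 8.15
eef_pos: [0.4142, 0.0833, 0.1259]
eef_rot: [-1.904, 1.57, 2.874]
wrist_force: [0.3, -0.4, 0.1]
gripper_width: -0.0
t 8.15 pos [0.4142 0.0833 0.1259] q6 -0.15 F [ 0.3 -0.4  0.1] w -9.710603642308308e-05
target [0.4154 0.0829 0.128 ] shift u [ 0.04 -0.02  0.07] turn u [-0.   -0.01 -0.  ]
t 8.15 pos [0.4142 0.0833 0.1259] q6 -0.15 F [ 0.3 -0.4  0.1] w -9.710603642308308e-05
target [0.4952 0.0881 0.128 ] shift u [2.7  0.16 0.07] turn u [-0.   -0.01 -0.  ]
```

View pics/m5.png

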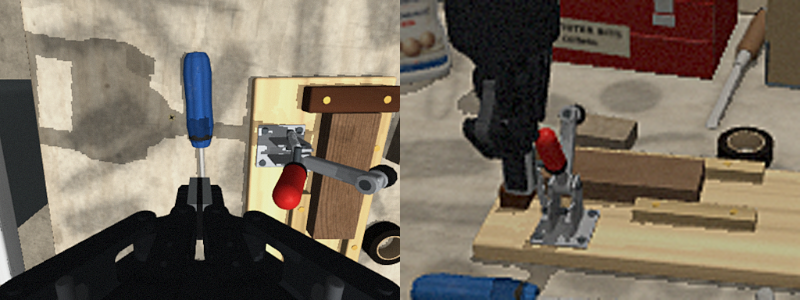

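The wrist view shows the red handle tip at about (289,190) and the fingers at (200,190). In the side view the fingers are clear of the handle. I'll check the tip position before pushing.

Run:
```python
from h import *
th,o,Rm=jig();k=512/400
f=np.load('pics/w5.npz')
for u,v,z in[(289,193,.138),(290,186,.13)]:
    X=ray('w5',(u*k,v*k),z);print(X.round(4),(Rm.T@(X[:2]-o)).round(4))
print(proj('w5',manip.state()['eef_pos'])/k, proj('s5',manip.state()['eef_pos']),'side crop px',(proj('s5',manip.state()['eef_pos'])-[120,150])*2.5+[400,0])
print('expected tip px',proj('w5',[*(Rm@[-.103,.06]+o),.141])/k,proj('w5',[*(Rm@[-.06,.06]+o),.062])/k)
```

```text
[0.4697 0.0902 0.138 ] [-0.1004  0.0637]
[0.4732 0.0913 0.13  ] [-0.0968  0.0646]
[202.1234934  189.31385411] [167.60425088 224.95945488] side crop px [519.01062721 187.3986372 ]
expected tip px [285.93665153 200.60478209] [301.01390164 158.37996157]
```

```bash
python3 -m creep '[0,0.3,0.06,0.07,0,0,0, 0,0.3,0.06,0,0,0,0, 0,0.2,0.03,0,0,0,0, 0,0.2,0.01,0,0,0,0, 0,0.2,0.01,0,0,0,0, 0,0.2,0.01,0,0,0,0]'
python3 -m creep '[0,0.2,0.01,0,0,0,0, 0,0.2,0.01,0,0,0,0, 0,0.2,0.01,0,0,0,0, 0,0.2,0.01,0,0,0,0]'
python3 -m creep '[0,0.2,0.01,0,0,0,0, 0,0.2,0.01,0,0,0,0, 0,0,0,0,0,0,0]'
python3 - <<'E'
from h import *
goto(-.075,.062,.128)
c=snap('side','s6')['image'];w=snap('wrist','w6')['image']
m=np.hstack([cv2.resize(w,(400,300)),cv2.resize(c[150:270,120:280],(400,300),interpolation=cv2.INTER_CUBIC)])
cv2.imwrite('pics/m6.png',m[:,:,::-1])
E
```

```text
time_s: 8.85
eef_pos: [0.4537, 0.0889, 0.1282]
eef_rot: [-1.551, 1.563, -3.055]
wrist_force: [-31.8, -3.2, 40.1]
gripper_width: -0.0
time_s: 9.25
eef_pos: [0.4821, 0.0907, 0.138]
eef_rot: [1.464, 1.558, -0.039]
wrist_force: [-25.2, 5.5, 103.9]
gripper_width: 0.0
time_s: 9.55
eef_pos: [0.4931, 0.0907, 0.1286]
eef_rot: [1.456, 1.569, -0.049]
wrist_force: [0.1, 0.2, -1.3]
gripper_width: 0.001
t 9.55 pos [0.4931 0.0907 0.1286] q6 -0.12 F [ 0.1  0.2 -1.3] w 0.0014478305763836617
target [0.4951 0.0901 0.128 ] shift u [ 0.07 -0.02 -0.02] turn u [ 0.    0.02 -0.01]
```

View pics/m6.png

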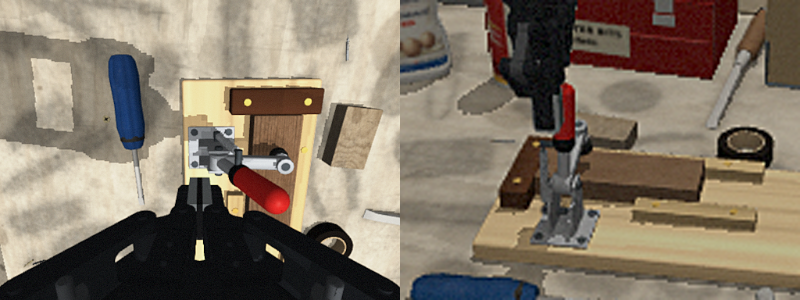

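The lever has gone past upright, with its handle leaning to +x at (262,190) in the wrist view. I'll retreat and check that the snap has finished.

```bash
python3 -m creep '[0,-0.5,0,0,0,0,0, 0,-0.8,0,0,0,0,0, 0,-0.5,0,0.5,0,0,0, 0,0,0,1,0,0,0, 0,0,0,1,0,0,0, 0,0,0,1,0,0,0, 0,0,0,0,0,0,0, 0,0,0,0,0,0,0]'
python3 - <<'E'
from h import *
goto(-.155,.06,.22)
c=snap('side','s7')['image'];w=snap('wrist','w7')['image']
m=np.hstack([cv2.resize(w,(400,300)),cv2.resize(c[150:270,120:280],(400,300),interpolation=cv2.INTER_CUBIC)])
cv2.imwrite('pics/m7.png',m[:,:,::-1])
E
```

```text
time_s: 10.45
eef_pos: [0.4379, 0.0906, 0.2322]
eef_rot: [-1.704, 1.57, 3.074]
wrist_force: [-0.2, 0.2, -0.3]
gripper_width: 0.002
t 10.45 pos [0.4379 0.0906 0.2322] q6 -0.13 F [-0.2  0.2 -0.3] w 0.0023733683534151863
target [0.4154 0.0829 0.22  ] shift u [-0.75 -0.26 -0.41] turn u [-0.   -0.01 -0.  ]
```

View pics/m7.png

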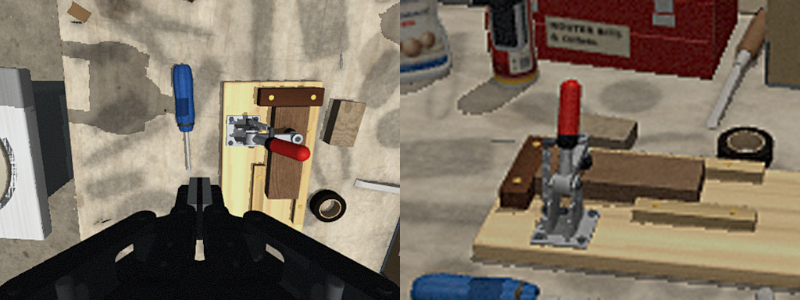

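The lever looks clamped, with the red tip at wrist (305,155) and side (570,88). I'll compare that with the projections for each lever angle.

Run:
```python
from h import *
th,o,Rm=jig()
for q in(.5,.7,.8,.9,1.,1.12):
    a=q-.5; P=[*(Rm@[-.06+.09*np.sin(a),.06]+o),.062+.09*np.cos(a)]
    b=q-1.0; F=[*(Rm@[-.06+.06*np.cos(b),.06]+o),.0445-.06*np.sin(b)]
    print(q,'tip w',(proj('w7',P)/1.28).round(),'s',((proj('s7',P)-[120,150])*2.5+[400,0]).round(),'foot w',(proj('w7',F)/1.28).round())
```

```text
0.5 tip w [272. 159.] s [553.  94.] foot w [293. 139.]
0.7 tip w [288. 158.] s [559.  85.] foot w [293. 137.]
0.8 tip w [296. 158.] s [563.  82.] foot w [293. 136.]
0.9 tip w [303. 157.] s [565.  80.] foot w [292. 135.]
1.0 tip w [309. 155.] s [568.  79.] foot w [291. 134.]
1.12 tip w [315. 154.] s [572.  80.] foot w [289. 133.]
```

The visible tip ends, wrist (309,155) and side (570,80), match 1.0 rad, and the board is flush with the stop. The tool is clear with no load, so I'm handing in.

```bash
python3 -c "
from plant import manip
print(manip.job_done(), manip.state()['time_s'])"
```

```text
the job is handed in; nothing more can be done
the job is handed in; nothing more can be done
```

I pushed the walnut board along the channel to the stop with shut fingertips. I then pushed the red lever over centre, backed off and handed the job in at about 10.5 s of the 43 s. No verdict was reported.

- **Board:** it stalled against the stop at about 12 N, with the lever still released. In the last wrist and side pictures its end is flush with the stop. I judged that by eye and did not measure the gap.
- **Clamp:** in both last pictures the handle tip matches the projection for about 1.0 rad. The foot appears to be on the board, but I could not measure its force.
- **Loose items:** the robot only passed above them or stayed clear. The screwdriver, tape and small block look undisturbed in the last views. The bolt is not in those views, but nothing went near it.
- **Clear at the end:** the gripper was at 0.23 m height with under 0.5 N on the wrist.

**High force on the lever push:** the lever tip loaded the fingers vertically, and the wrist force read about 107 N (104 N of it upward) at the end of one move. That is close to the 120 N limit. I read the force only at the end of each move, so I can't rule out a higher peak. Nor can I rule out that the tip pressed on the gripper's body, where the limit is 40 N.

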